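# Preset a pneumatic flow regulator in its holding nest

### The job

Slide the flow regulator down into the square pocket of the aluminium holding nest until it stands on the pocket's floor, then screw its knurled cap down (clockwise from above) until it bottoms out and back it off a quarter turn. Finish while still gripping the cap at that setting, with the regulator fully down in the pocket, so that a colleague can tighten the lock screw; leave the orange case, the bin, the screwdriver and the drill where they are.

Things in the scene. Friction and masses are not known exactly. Their poses are not given: they have to be found in the camera images.
- valve_mid (a point): Flow regulator, loose, upright on the bench at the start: an aluminium body 28 x 28 mm square, 50 mm tall (foot bevelled 2 mm), with a knurled cap on top; 80 mm tall over all, about 0.24 kg. This point is the centre of the square body, 25 mm above its underside; x and y point square to its sides, z up. A flush air port in each x side; it may stand in the nest any of the four ways round.
- cap: The regulator's knurled steel cap: 42 mm in diameter, 30 mm high, with a small lock screw low in its skirt, already started on the thread of the body and unable to come off. Origin on its axis at its underside, which rests on the body's top when the cap is bottomed. A black groove on its top runs from the centre to the rim along the cap's own x axis.
- cap_mid (a point): Centre of the knurled cap, half-way up it (15 mm above its underside, 15 mm below its top), on the regulator's axis; turns with the cap. With the regulator fully home in the nest it is 75 to 78 mm above the bench.
- cap_turn (a joint): Angle of the cap on its thread, in rad: 0 bottomed out (a hard stop), growing as the cap is unscrewed (anticlockwise from above), at the start between 2.4 and 4.2, at most 9.4. Right-hand thread, 2 mm per turn: the cap rises 0.32 mm per rad against the body. Turning it takes about 0.12 N m and it stays where it is left. At 0 the groove points along the body's x axis.
- nest: Holding nest, fixed to the bench (its place and yaw differ each time): an aluminium block 80 x 80 mm and 46 mm high on a steel foot plate (76 x 136 mm, long side along y, 9 mm thick, with four screw heads up to 16 mm high). In its middle an upright square pocket, open at the top, keeps the regulator from turning. Origin at the centre of its underside, on the bench.
- pocket_floor (a point): Centre of the floor of the nest's square pocket, 10 mm above the bench and 36 mm below the mouth; x and y point square to the pocket's sides, z up. The pocket is 29.6 x 29.6 mm, with a 4 mm bevelled lead-in at the mouth.
- case: Orange instrument case, open on top, 160 x 290 x 36 mm, on the far side of the bench; origin at the centre of its underside. Leave alone.
- bin: Grey bin of screws, 150 x 200 x 100 mm, at the left of the work; origin at the centre of its underside. Leave alone.
- driver: Screwdriver with a black handle, 210 mm long, 26 mm thick, lying at the right of the work along its x axis; origin at the middle of its length on the bench. Leave alone.
- drill: Cordless drill lying on its side, about 220 x 240 mm and 75 mm high, at the far right; origin under the rear half of its barrel. Leave alone.
Not all that is in view belongs to the job. What is meant by the nest is not blue, green or turquoise, and is the larger of those in its own colour.

How it is judged (in metres and radians):
On the way, in this order (a step that is already met when the one before it is completed fails the run):
1. the regulator stands on the floor of the nest's pocket (z of valve_mid in the frame of pocket_floor below 0.0275 m and horizontal distance between valve_mid and pocket_floor below 0.003 m and angle between valve_mid's own z axis and vertical below 0.07 rad), for 0.2 s.
2. the cap is screwed down to its stop (value of joint cap_turn below 0.08 rad and horizontal distance between valve_mid and pocket_floor below 0.003 m), for 0.1 s.
At the end, for the whole second after the job is handed in: The cap stands backed off from its stop by a quarter turn (1.57 rad, give or take 0.35), at rest and still gripped by the fingers (over 3 N), and the regulator stands upright in the pocket within 2.5 mm of its floor and 3 mm of its axis (all of step 1 and value of joint cap_turn between 1.22 and 1.92 rad and velocity of joint cap_turn between -0.2 and 0.2 rad/s and contact force between the fingers and cap above 3 N); the arm keeps its last pose, push and grip.
It fails at once if the orange case is moved more than 20 mm (distance of case from where it was at the start of the episode above 0.02 m).
It fails at once if the bin is moved more than 20 mm (distance of bin from where it was at the start of the episode above 0.02 m).
It fails at once if the screwdriver is moved more than 20 mm (distance of driver from where it was at the start of the episode above 0.02 m).
It fails at once if the drill is moved more than 20 mm (distance of drill from where it was at the start of the episode above 0.02 m).
It also fails if it takes over 67 s, if anything falls off the work surface, if the arm or the gripper's body presses on something with over 40 N, if the wrist force passes 120 N, or if a joint passes its speed limit or range.

### The arm

A 6-joint arm with a two-finger parallel gripper is mounted at the origin on the work surface. World frame = base frame: x ahead of the robot, y to its left, z up, the work surface at z = 0. Lengths are in mm, angles in degrees, forces in N, time in s.
With the tool pointing down it reaches from about 350 to 850 mm from the base axis. Payload 8.1 kg.
Tool frame: the origin (TCP) lies between the finger pads; the fingertips stand 11 mm ahead of it and the grasp point (between the pads) lies 8 mm behind it; z points along the fingers, y is the line along which they close (so a half turn about z gives the same grasp; the last joint's range is limited). The gripper opens to 85 mm and grips with 20 to 120 N. Pads are 22 mm wide; open, the fingers measure 114 mm over their backs; the gripper's body (76 mm by 85 mm) begins 54 mm behind the grasp point. The pads swing forward as they close: fully open they stand 13 mm farther back than shut.
Start: joints at [-75.08, 7.471, 85.268, -0, 87.261, -4.893], TCP at [203.39, -564.48, 242.292] pointing down, gripper open.
Joint ranges: [-169.43, 169.43], [-51.17, 129.36], [1.28, 143.12], [-76.62, 256.62], [0, 156.53], [-152.29, 152.29]. Speed limits (degrees/s): [136.94, 136.94, 159.86, 180, 180, 180].

### API

Orientations are given as [roll, pitch, yaw] about the fixed x, y, z axes, in that order (R = Rz(yaw) Ry(pitch) Rx(roll)).
In Python, from bench import r, snapshot, get_calibration gives the robot as it stands.
- The arm moves only by the tool step_arm, never from a script. Its argument "rows" is a list of rows, each a list of 2 entries, a list of its own where there are three numbers: the shift along the tool's x, y, z in mm, then the turn about the tool's z in degrees. In form: [[[tx, ty, tz], yaw], ...]. A call has 1 to 12 rows; each row is the pose to reach, as a shift and turn from the pose commanded when the call began, along the tool's axes at that moment; what a row does not reach only later rows make up. A row lasts 1/10 s, in which the tool goes at most 50 mm and 8.59 degrees, less where a joint would pass 70% of its speed; a pose out of reach is approached as far as the arm can. A call with a gripper value outside its range is refused whole. "fingers" is the opening, from 0 (shut) to 1 (fully open), set as the call begins (left out, the last holds). The fingers move at their own pace and stop on an object; "squeeze" is the grip in N (left out, the last holds). Time passes only in rows, so rows that repeat a pose let the fingers close. It gives the time, the measured TCP pose, the force, the opening and the grip force at its end, in the units of the state.
- r.sense(): the state, without advancing time (a new reading comes with each control period).
- snapshot(name): name is "scene" or "top" or "wrist"; returns the picture (400x640x3 uint8, blue, green, red); there is no depth.
- get_calibration(name): a dict with "fovy" (degrees; the focal length in pixels is half the picture's height over the tangent of half this angle, whatever the lens; pixels are square), "cx", "cy" (the principal point, pixels), "eye" and "orientation" of the camera in the world. Camera axes: x right, y up, looking along -z (the intrinsics and any distortion apply to the point x, -y, -z); pixel columns grow to the right and rows downward; lengths in mm; the calibration is good to about 2 mm. A picture is of the moment at which its call begins: read the wrist's pose just before it. get_calibration takes no time and is no camera call; for the wrist camera it gives the pose at the moment of the call.
- r.hand_in(): hands the job in; it is judged then, once.
The state is a dict: "time": time; "joint_pos": joint angles; "qd": joint speeds; "joint_efforts": joint torques, N m; "tool_pos": TCP position; "tcp_rot": TCP orientation; "ft_force": force on the tool from outside, world axes, zero at the start; "wrist_torque": the same for the moment, N m; "finger_gap": finger opening in mm; "grip_force": force on a finger pad.
Only numpy, scipy, OpenCV 4.12 (cv2) and the standard library are available. Lean on these libraries where they do the work, as an engineer would, in place of code of your own. Each camera call takes 0.05 s, during which the arm holds its last target. There are 200 camera calls.

## Working session

There is one attempt and no reset: what is moved stays moved. The work goes in short steps, Python scripts to look and compute and a tool call to move; the robot and the scene stay as the last step left them, time stands still between calls to the robot, and variables do not carry over. Pictures are saved under pics/ and viewed, at most 10 in all, crops included, and the job is handed in when it is done.

Besides the shell and the picture viewer there is one more tool, called after ">>>" by a JSON object that holds its "method" and its "body", one argument or row to a line. step_arm: Moves the arm, as the interface text tells. Its arguments: {"type":"object","properties":{"rows":{"type":"array"},"fingers":{"type":"number"},"squeeze":{"type":"number"}},"required":["rows"]}

```bash
mkdir -p pics; ls
python3 - <<'E'
from bench import r, snapshot, get_calibration
import cv2
s=r.sense();print({k:s[k] for k in('time','tool_pos','tcp_rot','ft_force','finger_gap')})
for n in('scene','top','wrist'):
    print(n,get_calibration(n)); cv2.imwrite(f'pics/{n}0.png',snapshot(n))
E
```

```text
pics
{'time': 0.0, 'tool_pos': array([ 203.26094313, -563.94504232,  241.24733817]), 'tcp_rot': array([-1.79893258e+02, -1.11238005e-02,  1.98135389e+01]), 'ft_force': array([-0.33491322, -0.24829162,  0.04444322]), 'finger_gap': 85.61318506992504}
scene {'fovy': 48.400048285948465, 'cx': 314.80420727963326, 'cy': 194.04062835357578, 'eye': array([1236.38335172, -712.03871236, 1130.37112448]), 'orientation': array([43.27125025, -0.27183027, 42.59886348])}
top {'fovy': 43.36163807175659, 'cx': 317.7826080486113, 'cy': 201.37100326058922, 'eye': array([ 441.29771761,   23.80739803, 1769.52044551]), 'orientation': array([  3.58736612,   0.52288685, -90.30601944])}
wrist {'fovy': 65.49710261851874, 'cx': 320.7867364790475, 'cy': 202.33642559218515, 'eye': array([ 279.89409424, -535.72721861,  371.72929669]), 'orientation': array([-18.48952897,   0.11536808, -70.18150712])}
```

View pics/top0.png

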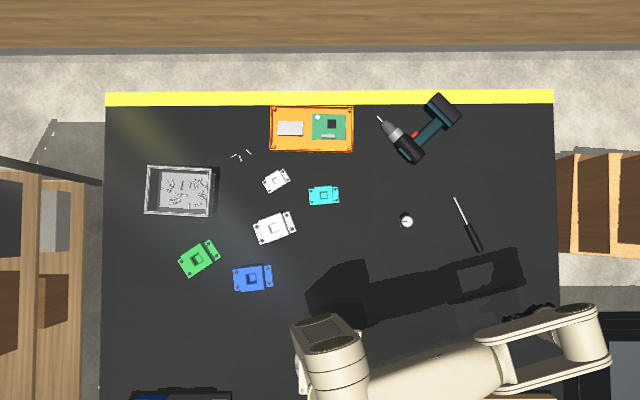

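View pics/scene0.png

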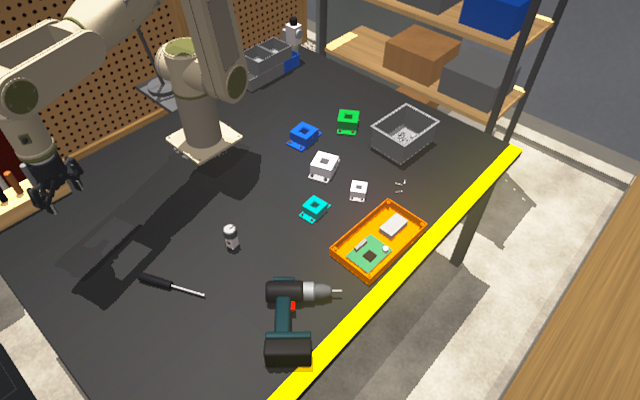

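Top view: the larger white nest is at about (273,228), with a smaller white decoy at (276,181). The regulator is at (406,221), and the screwdriver lies to its right at (468,225).

```bash
cat > h.py <<'E'
import numpy as np, cv2
from scipy.spatial.transform import Rotation as Ro
from bench import r, snapshot, get_calibration
def cast(c,px,z):
    px=np.atleast_2d(np.asarray(px,float)); f=200/np.tan(np.radians(c['fovy']/2))
    d=np.c_[(px[:,0]-c['cx'])/f,-(px[:,1]-c['cy'])/f,-np.ones(len(px))]
    d=d@Ro.from_euler('xyz',c['orientation'],degrees=True).as_matrix().T
    e=np.array(c['eye']); return e+d*((z-e[2])/d[:,2])[:,None]
def proj(c,P):
    f=200/np.tan(np.radians(c['fovy']/2))
    q=(np.atleast_2d(P)-c['eye'])@Ro.from_euler('xyz',c['orientation'],degrees=True).as_matrix()
    return np.c_[c['cx']-f*q[:,0]/q[:,2],c['cy']+f*q[:,1]/q[:,2]]
E
python3 - <<'E'
from h import *
im=cv2.imread('pics/top0.png');c=get_calibration('top')
print('nest',cast(c,[273,228],46),'pocket ,reg',cast(c,[406,221],80), 'driver',cast(c,[[455,198],[482,249]],13))
a=cv2.resize(im[195:260,240:310],None,fx=8,fy=8,interpolation=cv2.INTER_CUBIC)
cv2.imwrite('pics/a.png',a)
hsv=cv2.cvtColor(im,cv2.COLOR_BGR2HSV)
for name,(x0,y0,x1,y1) in dict(nest=(240,200,305,255),reg=(390,205,425,240)).items():
    m=((hsv[...,1]<60)&(hsv[...,2]>(150 if name=='nest' else 110))).astype(np.uint8);w=np.zeros_like(m);w[y0:y1,x0:x1]=m[y0:y1,x0:x1]
    cs,_=cv2.findContours(w,cv2.RETR_CCOMP,2)
    for k in cs:
        if cv2.contourArea(k)>8: print(name,cv2.contourArea(k),cv2.minAreaRect(k),cast(c,cv2.minAreaRect(k)[0],46 if name=='nest' else 80))
c=get_calibration('scene')
print('scene: nest pocket',cast(c,[324,159],46),'reg top',cast(c,[231,229],80))
E
```

```text
nest [[458.98096464 192.80082192  46.        ]] pocket ,reg [[ 479.6395084  -256.66346709   80.        ]] driver [[ 560.46780964 -439.90253091   13.        ]
 [ 382.65680854 -529.33433207   13.        ]]
nest 799.5 ((273.97265625, 227.26026916503906), (24.110477447509766, 39.09174346923828), 69.44395446777344) [[461.49273903 189.46769255  46.        ]]
nest 12.5 ((261.7500305175781, 240.25003051757812), (4.242640495300293, 3.535533905029297), 45.0) [[417.35328242 231.29599029  46.        ]]
nest 11.0 ((292.0000305175781, 228.50003051757812), (3.535533905029297, 3.535533905029297), 45.0) [[456.91825334 127.71027856  46.        ]]
nest 13.5 ((256.2500305175781, 226.25003051757812), (3.535533905029297, 4.242640495300293), 45.0) [[465.28039434 250.23739726  46.        ]]
nest 10.0 ((286.5, 215.0), (3.535533905029297, 3.535533905029297), 45.0) [[503.24707736 146.48069705  46.        ]]
reg 90.5 ((406.8000183105469, 221.1000213623047), (10.733126640319824, 11.180339813232422), 63.43495178222656) [[ 479.28959764 -259.33505982   80.        ]]
scene: nest pocket [[455.81440865 193.57249838  46.        ]] reg top [[ 483.49862522 -259.18668106   80.        ]]
```

View pics/a.png

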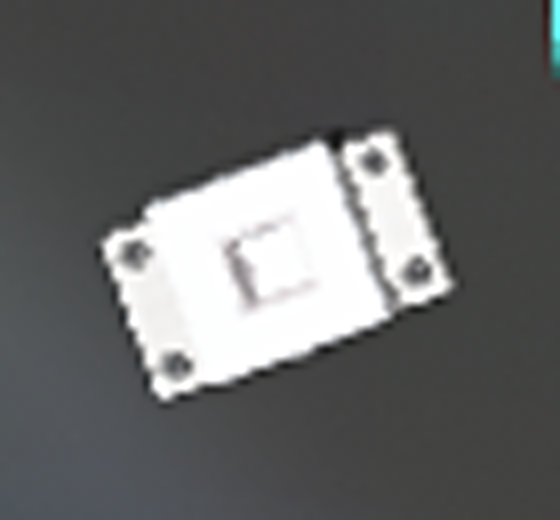

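>>> {"method": "step_arm", "body": {
  "rows": [
    [[40, -40, 0], -8],
    [[75, -75, 10], -16],
    [[110, -110, 25], -24],
    [[140, -140, 40], -32],
    [[170, -170, 55], -40],
    [[200, -200, 70], -48],
    [[230, -230, 85], -56],
    [[260, -260, 100], -64],
    [[285, -285, 120], -72],
    [[285, -285, 120], -80],
    [[285, -285, 120], -88],
    [[285, -285, 120], -96]
  ],
  "fingers": 1
}}

```text
time: 1.35
tool_pos: [374.8, -199.1, 121.9]
tcp_rot: [-180.0, -0.0, 116.2]
ft_force: [-0.7, -0.9, 0.4]
finger_gap: 85.5
grip_force: 0.0
```

>>> {"method": "step_arm", "body": {
  "rows": [
    [[0, 0, 0], -8],
    [[0, 0, 0], -16],
    [[0, 0, 0], -24],
    [[0, 0, 0], -32],
    [[0, 0, 0], -34],
    [[0, 0, 0], -34]
  ]
}}

```text
time: 1.95
tool_pos: [374.8, -199.6, 122.1]
tcp_rot: [180.0, -0.0, 149.8]
ft_force: [0.8, 0.3, 0.0]
finger_gap: 85.1
grip_force: 0.0
```

Run:
```python
from h import *
s=r.sense();c=get_calibration('wrist');im=snapshot('wrist');cv2.imwrite('pics/w1.png',im)
print(s['time'],s['tool_pos'],s['tcp_rot'],s['joint_pos'],c)
p=proj(c,[[479,-259,80],[479,-259,0]]);print(p)
x,y=np.clip(p.mean(0).astype(int)-[60,45],0,[520,310]);print(x,y)
cv2.imwrite('pics/w1c.png',cv2.resize(im[y:y+90,x:x+120],None,fx=6,fy=6,interpolation=cv2.INTER_CUBIC))
```

```text
1.95 [ 374.76071731 -199.62264722  122.09143672] [ 1.79997705e+02 -2.22227564e-02  1.49836203e+02] [-3.49687364e+01 -1.55324859e+01  1.19991797e+02  4.38973707e-04
  7.55630261e+01 -9.48050489e+01] {'fovy': 65.49710261851874, 'cx': 320.7867364790475, 'cy': 202.33642559218515, 'eye': array([ 303.98606315, -157.81133019,  252.50555108]), 'orientation': array([-1.84723314e+01, -1.99318876e-02,  5.98418344e+01])}
[[321.29626711 389.56834399]
 [321.14039118 316.8002126 ]]
261 308
```

View pics/w1c.png

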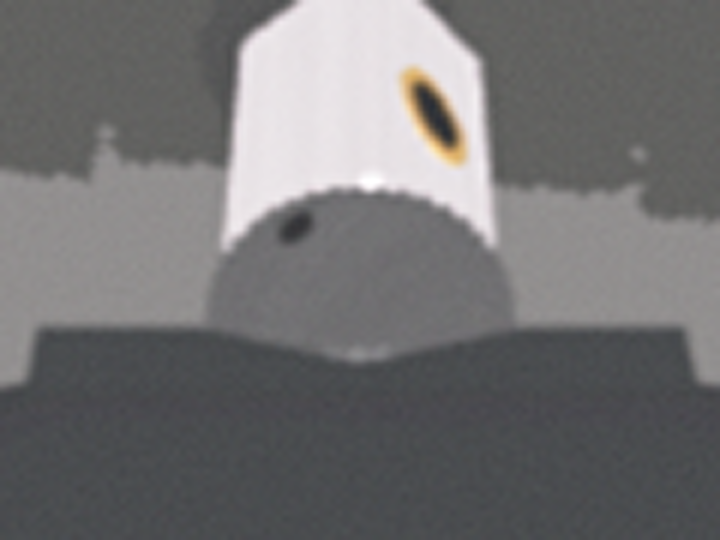

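The wrist crop shows the white body with one port. Its bottom corners are at about px (300,315) and (341,318), the front corner is above the crop, and the gripper hides the cap top.

Run:
```python
from h import *
im=cv2.imread('pics/w1.png');c=get_calibration('wrist')
x,y=281,265
cv2.imwrite('pics/w1d.png',cv2.resize(im[y:y+90,x:x+90],None,fx=6,fy=6,interpolation=cv2.INTER_CUBIC))
m=(im.min(2)>185).astype(np.uint8);w=np.zeros_like(m);w[270:360,285:360]=m[270:360,285:360]
cs,_=cv2.findContours(w,0,1);k=max(cs,key=cv2.contourArea)
p=cv2.approxPolyDP(cv2.convexHull(k),1.5,True)[:,0];print(p);print(cast(c,p,2))
```

```text
[[324 301]
 [340 318]
 [342 348]
 [298 348]
 [301 316]
 [321 301]]
[[ 463.35175896 -246.96421921    2.        ]
 [ 488.00685797 -243.3004162     2.        ]
 [ 520.80548481 -259.26971875    2.        ]
 [ 498.4712342  -297.54209838    2.        ]
 [ 466.95178098 -274.76163827    2.        ]
 [ 461.91517213 -249.42641281    2.        ]]
```

View pics/w1d.png

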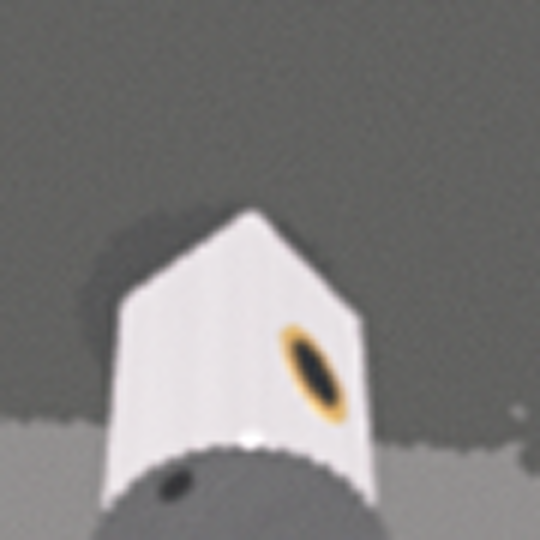

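Body corners give centre about (478,-259) and yaw about 10.3° (mod 90), with sides of 27 mm, which fits 28. I'll move above it and then down to grip.

>>> {"method": "step_arm", "body": {
  "rows": [
    [[-40, 0, 0], 4],
    [[-80, 0.5, 0], 8],
    [[-119.5, 0.5, 0], 10],
    [[-119.5, 0.5, 0], 10],
    [[-119.5, 0.5, 20], 10],
    [[-119.5, 0.5, 45], 10],
    [[-119.5, 0.5, 64], 10],
    [[-119.5, 0.5, 64], 10],
    [[-119.5, 0.5, 64], 10]
  ]
}}

```text
time: 2.9
tool_pos: [478.0, -259.1, 58.4]
tcp_rot: [-180.0, -0.1, 139.8]
ft_force: [-0.1, -0.1, 0.8]
finger_gap: 85.3
grip_force: 0.0
```

Run:
```python
from h import *
s=r.sense();c=get_calibration('wrist');im=snapshot('wrist');cv2.imwrite('pics/w2.png',im)
print(s['time'],s['tool_pos'],s['tcp_rot'],s['joint_pos'],c,s['ft_force'])
print(proj(c,[[478.5,-259.2,81],[478.5,-259.2,0]]))
```

```text
2.9 [ 478.03501359 -259.11709221   58.41772054] [-1.79995029e+02 -5.66134569e-02  1.39780103e+02] [-3.38636814e+01  8.59595880e+00  1.04156738e+02  1.43832694e-03
  6.73041190e+01 -8.36443420e+01] {'fovy': 65.49710261851874, 'cx': 320.7867364790475, 'cy': 202.33642559218515, 'eye': array([ 415.58474602, -205.65700354,  188.88289069]), 'orientation': array([-1.84377612e+01, -9.79360355e-03,  4.97867534e+01])} [-0.05633101 -0.13307231  0.80654755]
[[320.09419039 309.44411924]
 [320.33241576 230.55873102]]
```

View pics/w2.png

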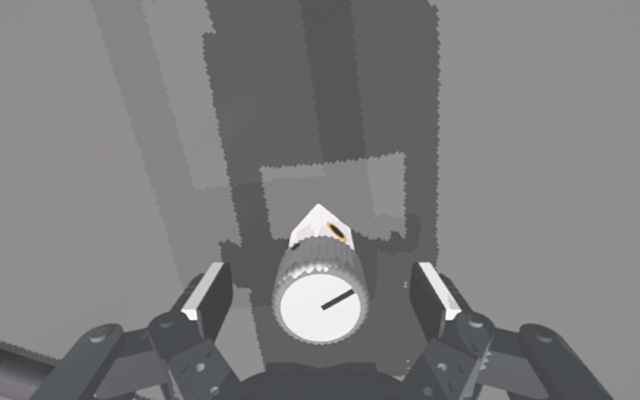

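The cap is centred between the pads: top disc at about (321,307), groove running toward (352,291), front foot corner at (319,205), port at (336,231).

Run:
```python
from h import *
im=cv2.imread('pics/w2.png');c=get_calibration('wrist');s=r.sense()
m=(im.min(2)>190).astype(np.uint8);w=np.zeros_like(m);w[262:350,270:375]=m[262:350,270:375]
cs,_=cv2.findContours(w,0,1);k=cv2.convexHull(max(cs,key=cv2.contourArea))
P=cast(c,k[:,0],81)[:,:2].astype(np.float32);print(len(P),cv2.minEnclosingCircle(P),cv2.fitEllipse(P))
T=Ro.from_euler('xyz',s['tcp_rot'],degrees=True).as_matrix()
ctr=np.array(cv2.fitEllipse(P)[0]);print('offset tool',T.T@np.r_[ctr-s['tool_pos'][:2],0])
g=cast(c,[[322,307],[352,291.5]],81);d=(g[1]-g[0])[:2];print('groove yaw',np.degrees(np.arctan2(d[1],d[0])))
m=(im.min(2)>150).astype(np.uint8);w[:]=0;w[195:245,280:365]=m[195:245,280:365]
# body foot corners
hsv=cv2.cvtColor(im,cv2.COLOR_BGR2HSV);print(hsv[200:206,319],hsv[225,290:300],hsv[225,345:355])
p=cast(c,[[319,205],[291,243]],2);print(p)
port=cast(c,[[336,231]],28);print('port',port,np.degrees(np.arctan2(*(port[0,:2]-ctr)[::-1])))
```

```text
42 ((479.53155517578125, -259.859619140625), 16.83275604248047) ((479.47259521484375, -259.9224548339844), (33.32198715209961, 33.5504264831543), 56.529029846191406)
offset tool [-0.68541962  0.20939547  0.00075629]
groove yaw 81.36727274861022
[[150   2 132]
 [150   8 135]
 [160   6 133]
 [150   5 161]
 [165   7 228]
 [158   4 249]] [[150   4 135]
 [150   6 133]
 [150   2 133]
 [150   4 133]
 [170   6 134]
 [135   4 130]
 [150   6 135]
 [165   9 174]
 [165   7 231]
 [160   3 247]] [[163   8 223]
 [163   9 195]
 [173   7 154]
 [160   6 135]
 [150   4 132]
 [135   4 135]
 [165   4 133]
 [160   6 135]
 [  0   4 136]
 [150   4 135]]
[[ 464.90167684 -248.65655477    2.        ]
 [ 473.27480519 -280.20847868    2.        ]]
port [[ 476.22541423 -245.47374112   28.        ]] 102.66611704919585
```

>>> {"method": "step_arm", "body": {
  "rows": [
    [[0, 0, 0], 0],
    [[0, 0, 0], 0],
    [[0, 0, 0], 0],
    [[0, 0, 0], 0],
    [[0, 0, 0], 0],
    [[0, 0, 0], 0],
    [[0, 0, 0], 0],
    [[0, 0, 0], 0]
  ],
  "fingers": 0,
  "squeeze": 40
}}

```text
time: 3.75
tool_pos: [479.0, -259.8, 59.2]
tcp_rot: [180.0, 0.1, 139.8]
ft_force: [-1.1, 0.5, 6.2]
finger_gap: 40.3
grip_force: 39.9
```

Gripped, with the cap at about 2.8 rad (161°). Next I'll lift and carry it to where the camera looks straight down on the nest.

>>> {"method": "step_arm", "body": {
  "rows": [
    [[0, 0, -20], 0],
    [[0, 0, -50], 0],
    [[0, 0, -80], 0],
    [[0, 0, -100], 0]
  ]
}}

```text
time: 4.15
tool_pos: [478.8, -259.6, 160.2]
tcp_rot: [180.0, 0.1, 139.8]
ft_force: [0.8, -0.2, -1.6]
finger_gap: 40.3
grip_force: 41.0
```

>>> {"method": "step_arm", "body": {
  "rows": [
    [[20, 25, 0], -8.4],
    [[48, 61, 0], -16.8],
    [[78, 99, 0], -25.2],
    [[108, 138, 0], -33.6],
    [[138, 176, 0], -42],
    [[168, 214, 0], -50.4],
    [[198, 252, 0], -58.8],
    [[228, 291, 0], -67.2],
    [[258, 329, 0], -75.6],
    [[288, 367, 0], -84],
    [[310, 395, 0], -92.4],
    [[322, 411, 0], -100.8]
  ]
}}

```text
time: 5.35
tool_pos: [496.7, 265.3, 157.7]
tcp_rot: [179.9, -0.0, -118.9]
ft_force: [1.1, -0.3, -2.0]
finger_gap: 40.3
grip_force: 41.2
```

>>> {"method": "step_arm", "body": {
  "rows": [
    [[0, 0, 0], 0],
    [[0, 0, 0], 0],
    [[0, 0, 0], 0]
  ]
}}

```text
time: 5.65
tool_pos: [497.5, 261.4, 157.9]
tcp_rot: [180.0, -0.1, -119.6]
ft_force: [-0.1, -0.1, -2.2]
finger_gap: 40.3
grip_force: 41.2
```

Run:
```python
from h import *
s=r.sense();c=get_calibration('wrist');im=snapshot('wrist');cv2.imwrite('pics/w3.png',im)
print(s['time'],s['tool_pos'],s['tcp_rot'],s['joint_pos'],s['ft_force'],s['grip_force'])
print(proj(c,[[459,192,46]]))
```

```text
5.65 [497.49445334 261.36652914 157.87091383] [ 1.79982140e+02 -5.70142812e-02 -1.19550932e+02] [ 2.25018251e+01  4.83811441e+00  9.70428839e+01 -2.14306493e-02
  7.81749457e+01 -1.27942832e+02] [-0.13592688 -0.09401981 -2.24298261] 41.23629570007324
[[318.86580478 100.75215238]]
```

View pics/w3.png

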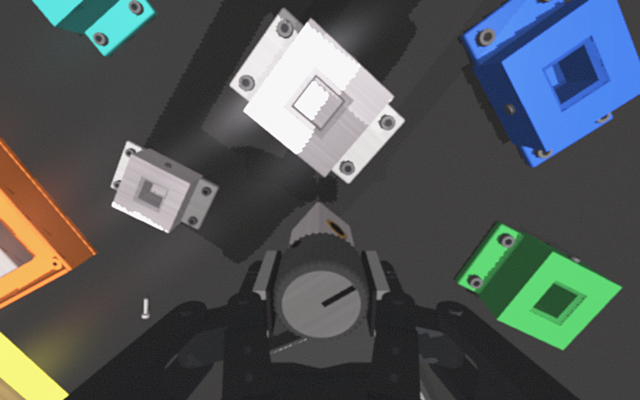

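The larger white nest is clear: screw heads at (285,28), (246,83), (388,122) and (347,168), pocket at about (319,102). The held regulator's foot corner is at (318,203).

Run:
```python
from h import *
im=cv2.imread('pics/w3.png');c=get_calibration('wrist');s=r.sense()
S=cast(c,[[285,28],[246,83],[388,122],[347,168]],15);print(S[:,:2],'ctr',S.mean(0))
for d in(S[0]-S[2],S[1]-S[3],S[0]-S[1],S[2]-S[3]): print(np.linalg.norm(d),np.degrees(np.arctan2(d[1],d[0]))%90)
a=cv2.resize(im[10:190,230:410],None,fx=4,fy=4,interpolation=cv2.INTER_CUBIC)[:600]
b=cv2.resize(im[190:290,270:370],None,fx=2,fy=2,interpolation=cv2.INTER_CUBIC)
cv2.imwrite('pics/w3n.png',cv2.resize(im[60:145,270:370],None,fx=7,fy=7,interpolation=cv2.INTER_CUBIC))
# top face outline (plane z=46): bright mask on block, Harris subpix of guessed corners
g=cv2.cvtColor(im,cv2.COLOR_BGR2GRAY)
k=np.float32([[308,18],[396,83],[330,177],[245,108],[317,74],[346,99],[321,130],[292,102]]).reshape(-1,1,2)
k=cv2.cornerSubPix(g,k,(5,5),(-1,-1),(3,50,.01))[:,0];print(k)
Q=cast(c,k,46);print(Q[:,:2],Q[:4].mean(0),Q[4:].mean(0))
for q in(Q[:4],Q[4:]):
  for i in range(4):
    d=q[(i+1)%4]-q[i];print(np.linalg.norm(d).round(1),(np.degrees(np.arctan2(d[1],d[0]))%90).round(1))
# foot
T=Ro.from_euler('xyz',s['tcp_rot'],degrees=True).as_matrix()
print('tool x,y',T[:,0],T[:,1])
```

```text
[[455.71933469 132.03687813]
 [504.66159251 150.42583606]
 [416.63295091 236.08280693]
 [465.83733654 254.08051254]] ctr [460.71280366 193.15650841  15.        ]
111.14540339738946 20.58942763169091
110.68701282022738 20.53362990823274
52.282868840236915 20.59258609612621
52.39264235145981 20.091226989307103
[[310.4274    17.713144]
 [395.4093    82.549835]
 [330.       177.      ]
 [242.33757  110.51711 ]
 [315.48743   74.565895]
 [346.        99.      ]
 [321.       130.      ]
 [291.93063  105.17085 ]]
[[437.42715467 141.99667643]
 [404.44850497 208.44327538]
 [480.13663159 246.70007835]
 [512.42942151 169.70142386]
 [452.4060075  175.06262266]
 [441.10956003 200.73122775]
 [468.26283304 211.13225828]
 [478.17245613 184.73160865]] [458.61042819 191.7103635   46.        ] [459.98771418 192.91442934  46.        ]
74.2 26.4
84.8 26.8
83.5 22.8
80.0 20.3
28.0 23.8
29.1 21.0
28.2 20.6
27.5 20.6
tool x,y [-4.93249281e-01 -8.69887711e-01  7.18534567e-04] [-8.69887826e-01  4.93249544e-01  2.39294192e-04]
```

View pics/w3n.png

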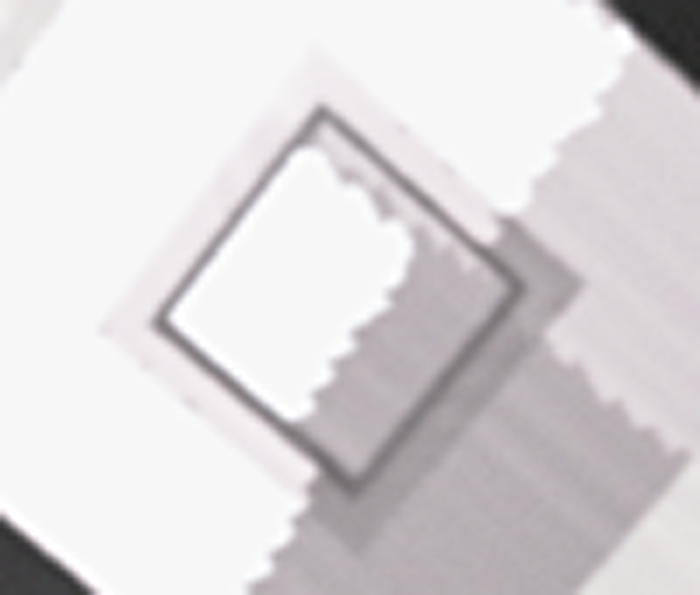

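Run:
```python
from h import *
c=get_calibration('wrist');s=r.sense()
f=lambda a:(np.array(a)+.5)/7-.5+[270,60]
for a,z in(([[316,45],[583,285],[358,553],[103,328]],46),([[322,110],[522,288],[353,490],[158,322]],42)):
    q=cast(c,f(a),z);print(q.mean(0),[(np.linalg.norm(d).round(1),(np.degrees(np.arctan2(d[1],d[0]))%90).round(1)) for d in np.roll(q,-1,0)-q])
# held body: foot corner & cap top centre, relative to tool, for pick (w2) and now (w3)
im=cv2.imread('pics/w3.png')
cv2.imwrite('pics/w3h.png',cv2.resize(im[195:345,260:380],None,fx=4,fy=4,interpolation=cv2.INTER_CUBIC))
```

```text
[460.59902582 193.30249883  46.        ] [(np.float64(36.5), np.float64(20.7)), (np.float64(36.7), np.float64(20.1)), (np.float64(36.0), np.float64(19.4)), (np.float64(35.9), np.float64(20.9))]
[460.66072128 193.07144408  42.        ] [(np.float64(27.8), np.float64(20.8)), (np.float64(28.0), np.float64(19.9)), (np.float64(27.6), np.float64(20.3)), (np.float64(27.8), np.float64(20.4))]
```

View pics/w3h.png

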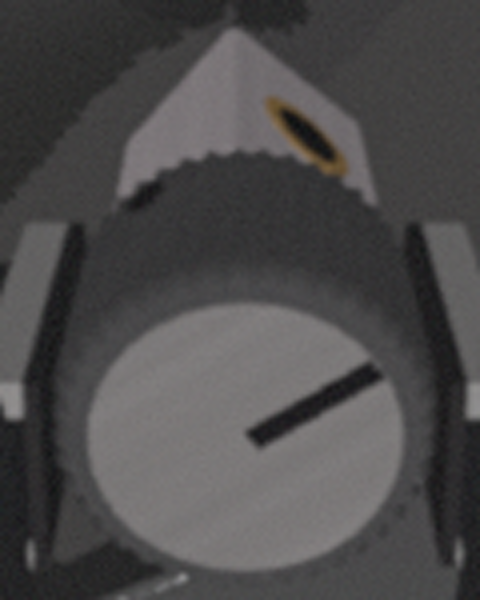

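Held view: foot corners at crop (235,25), (130,133), (358,122), cap disc centre at (246,437); gripped square and upright.

Run:
```python
from h import *
c=get_calibration('wrist');s=r.sense()
f=lambda a:(np.array(a)+.5)/4-.5+[260,195]
q=cast(c,f([[235,25],[130,133],[358,122]]),s['tool_pos'][2]-57.2)
A,L,R=q;print(q[:,:2],[(np.linalg.norm(d).round(1),(np.degrees(np.arctan2(d[1],d[0]))%90).round(1)) for d in(A-L,R-A)],'diag',(np.degrees(np.arctan2(*(R-L)[1::-1]))-45)%90)
ctr=(L+R)/2;top=cast(c,f([[246,437]]),s['tool_pos'][2]+21.8)[0]
T=Ro.from_euler('xyz',s['tcp_rot'],degrees=True).as_matrix()
print('foot ctr',ctr,'top',top,'foot off tool',T.T@(ctr-s['tool_pos']),'top off',T.T@(top-s['tool_pos']))
for o in(ctr,top): print('to go',T.T@np.r_[np.array([460.65,193.2])-o[:2],0])
```

```text
[[488.93248535 244.11408646]
 [513.08187635 251.79786647]
 [479.73173119 268.47475876]] [(np.float64(25.3), np.float64(17.6)), (np.float64(26.0), np.float64(20.7))] diag 18.432447863312916
foot ctr [496.40680377 260.13631262 100.78263963] top [496.80147187 261.32244009 179.78263963] foot off tool [ 1.51706025  0.51371501 57.20122939] top off [  0.34735701   0.77435912 -21.79957136]
to go [ 7.58640935e+01 -1.91189739e+00  5.40534832e-02]
to go [ 7.70905610e+01 -2.15363726e+00  5.48768958e-02]
```

>>> {"method": "step_arm", "body": {
  "rows": [
    [[20, -1, 0], 0],
    [[50, -2, 0], 0],
    [[70, -2, 0], 0],
    [[76, -2, 0], 0],
    [[76, -2, 15], 0],
    [[76, -2, 35], 0],
    [[76, -2, 46], 0],
    [[76, -2, 46], 0],
    [[76, -2, 46], 0]
  ]
}}

```text
time: 6.6
tool_pos: [462.1, 195.4, 112.0]
tcp_rot: [180.0, -0.0, -119.4]
ft_force: [0.2, 0.1, -2.1]
finger_gap: 40.0
grip_force: 41.2
```

>>> {"method": "step_arm", "body": {
  "rows": [
    [[0, 0, 2], 0],
    [[0, 0, 4], 0],
    [[0, 0, 6], 0],
    [[0, 0, 8], 0],
    [[0, 0, 9], 0],
    [[0, 0, 9], 0]
  ]
}}

```text
time: 7.2
tool_pos: [462.0, 195.1, 103.1]
tcp_rot: [180.0, -0.0, -119.4]
ft_force: [-0.3, -0.6, -1.9]
finger_gap: 40.0
grip_force: 41.2
```

>>> {"method": "step_arm", "body": {
  "rows": [
    [[0, 0, 2], 0],
    [[0, 0, 3.5], 0],
    [[0, 0, 5], 0],
    [[0, 0, 5], 0]
  ]
}}

```text
time: 7.6
tool_pos: [462.9, 195.5, 100.7]
tcp_rot: [-179.9, 0.1, -119.4]
ft_force: [-8.6, -2.7, 17.3]
finger_gap: 40.1
grip_force: 43.1
```

>>> {"method": "step_arm", "body": {
  "rows": [
    [[0.8, 0.7, 0], 0],
    [[1.6, 1.4, 0], 0],
    [[1.6, 1.4, 0], 0],
    [[1.6, 1.4, 0], 0]
  ]
}}

```text
time: 8.0
tool_pos: [461.7, 194.9, 100.4]
tcp_rot: [-179.9, 0.1, -119.4]
ft_force: [-0.9, -1.0, 9.8]
finger_gap: 40.1
grip_force: 42.3
```

>>> {"method": "step_arm", "body": {
  "rows": [
    [[0.4, 0.6, 0], 0],
    [[0.8, 1.2, 0], 0],
    [[0.8, 1.2, 0], 0],
    [[0.8, 1.2, 0], 0]
  ]
}}

```text
time: 8.4
tool_pos: [460.8, 194.5, 100.1]
tcp_rot: [-179.8, 0.2, -119.4]
ft_force: [2.8, -2.6, 4.4]
finger_gap: 40.0
grip_force: 41.9
```

Run:
```python
from h import *
s=r.sense();print(s['tool_pos'],s['tcp_rot'],s['ft_force'],s['wrist_torque'])
```

```text
[460.79109849 194.47196225 100.10584147] [-1.79784982e+02  1.59494896e-01 -1.19395711e+02] [ 2.84999239 -2.59298993  4.38911421] [-0.45629376 -0.60189803 -0.00288055]
```

>>> {"method": "step_arm", "body": {
  "rows": [
    [[0.5, -0.4, 0], 0],
    [[1, -0.8, 0], 0],
    [[1, -0.8, 1], 0],
    [[1, -0.8, 2], 0],
    [[1, -0.8, 3], 0],
    [[1, -0.8, 3], 0]
  ]
}}

```text
time: 9.0
tool_pos: [458.9, 192.9, 95.0]
tcp_rot: [-180.0, -0.0, -119.4]
ft_force: [3.8, -2.9, -1.8]
finger_gap: 40.0
grip_force: 41.4
```

Run:
```python
from h import *
s=r.sense();print(s['tool_pos'],s['tcp_rot'],s['ft_force'],s['wrist_torque'])
```

```text
[458.90921117 192.9429967   95.01085032] [-1.79993314e+02 -1.61257786e-02 -1.19385453e+02] [ 3.82130389 -2.85775276 -1.82205534] [-0.45626446 -0.82674356  0.04827547]
```

It has dropped into the pocket. Continuing down.

>>> {"method": "step_arm", "body": {
  "rows": [
    [[0.2, -0.5, 2], 0],
    [[0.3, -1, 4], 0],
    [[0.3, -1, 7], 0],
    [[0.3, -1, 10], 0],
    [[0.3, -1, 13], 0],
    [[0.3, -1, 16], 0],
    [[0.3, -1, 19], 0],
    [[0.3, -1, 22], 0],
    [[0.3, -1, 23], 0],
    [[0.3, -1, 23], 0]
  ]
}}

```text
time: 10.0
tool_pos: [459.4, 192.2, 72.0]
tcp_rot: [180.0, -0.0, -119.4]
ft_force: [2.4, 0.6, -2.9]
finger_gap: 40.2
grip_force: 41.2
```

Run:
```python
from h import *
s=r.sense();print(s['tool_pos'],s['tcp_rot'],s['ft_force'],s['wrist_torque'])
```

```text
[459.39977098 192.23500593  71.96753241] [ 1.79978170e+02 -2.48805309e-02 -1.19387205e+02] [ 2.37427919  0.62037243 -2.94980188] [ 0.13716821 -0.36750821  0.01232141]
```

>>> {"method": "step_arm", "body": {
  "rows": [
    [[-0.1, -0.3, 1], 0],
    [[-0.1, -0.3, 2], 0],
    [[-0.1, -0.3, 3], 0],
    [[-0.1, -0.3, 4], 0],
    [[-0.1, -0.3, 4], 0]
  ]
}}

```text
time: 10.5
tool_pos: [460.1, 192.3, 69.2]
tcp_rot: [-180.0, 0.0, -119.4]
ft_force: [-3.1, -1.3, 7.4]
finger_gap: 40.2
grip_force: 42.2
```

Seated: TCP height matches the floor, about 10 N down. Now screwing clockwise.

>>> {"method": "step_arm", "body": {
  "rows": [
    [[0, 0, 0], 0],
    [[0, 0, 0], 0],
    [[0, 0, 0], 0],
    [[0, 0, 0], 6],
    [[0, 0, 0], 14],
    [[0, 0, 0.1], 22],
    [[0, 0, 0.2], 30],
    [[0, 0, 0.2], 38],
    [[0, 0, 0.3], 46],
    [[0, 0, 0.3], 54],
    [[0, 0, 0.4], 60],
    [[0, 0, 0.4], 60]
  ]
}}

```text
time: 11.7
tool_pos: [460.5, 192.5, 68.9]
tcp_rot: [180.0, 0.1, -179.6]
ft_force: [-1.0, -0.2, 6.0]
finger_gap: 40.1
grip_force: 42.0
```

Run:
```python
from h import *
s=r.sense();print(s['time'],s['tool_pos'],s['tcp_rot'],s['ft_force'],s['wrist_torque'],s['joint_pos'][5])
```

```text
11.7 [460.47994819 192.52686011  68.89399134] [ 1.79972258e+02  6.32622470e-02 -1.79605554e+02] [-1.01809649 -0.20016659  6.03975039] [ 0.02934949  0.28399834 -0.04711377] -73.60235080668852
```

>>> {"method": "step_arm", "body": {
  "rows": [
    [[0, 0, 0], 8],
    [[0, 0, 0], 16],
    [[0, 0, 0.1], 24],
    [[0, 0, 0.2], 32],
    [[0, 0, 0.2], 40],
    [[0, 0, 0.3], 48],
    [[0, 0, 0.3], 56],
    [[0, 0, 0.4], 64],
    [[0, 0, 0.4], 72],
    [[0, 0, 0.5], 78],
    [[0, 0, 0.5], 82],
    [[0, 0, 0.5], 82]
  ]
}}

```text
time: 12.9
tool_pos: [460.8, 192.6, 68.4]
tcp_rot: [179.9, -0.0, 98.6]
ft_force: [0.1, -0.0, 6.6]
finger_gap: 40.1
grip_force: 41.9
```

Run:
```python
from h import *
s=r.sense();print(s['time'],s['tool_pos'],s['tcp_rot'],s['ft_force'],s['wrist_torque'],s['joint_pos'][5])
c=get_calibration('wrist');im=snapshot('wrist');cv2.imwrite('pics/w4.png',im)
g=im[262:350,270:375].min(2);print(np.percentile(g,[5,50,95]))
```

```text
12.9 [460.8353883  192.61289256  68.43936432] [ 1.79884700e+02 -2.24377982e-02  9.85536859e+01] [ 7.24245330e-02 -4.27694006e-03  6.58457241e+00] [ 0.0730645  -0.07366723 -0.04409152] 8.239523791031225
[25. 59. 99.]
```

>>> {"method": "step_arm", "body": {
  "rows": [
    [[0, 0, 0], 4],
    [[0, 0, 0], 8],
    [[0, 0, 0], 12],
    [[0, 0, 0], 14]
  ]
}}

```text
time: 13.35
tool_pos: [460.9, 192.6, 68.4]
tcp_rot: [179.9, -0.0, 84.6]
ft_force: [1.7, -0.1, 5.4]
finger_gap: 40.4
grip_force: 41.9
```

```bash
cat > t.py <<'E'
from h import *
s=r.sense();print(s['time'],s['tool_pos'],s['tcp_rot'],s['ft_force'],s['wrist_torque'],s['joint_pos'][5],s['joint_efforts'][5])
E
python3 t.py
```

```text
13.35 [460.94030507 192.57409391  68.38452834] [ 1.79879331e+02 -4.98192969e-02  8.46083885e+01] [ 1.73365195 -0.09465595  5.37804334] [ 0.03068407 -0.24818471  0.09373408] 22.182784117503807 -0.029691725503653288
```

>>> {"method": "step_arm", "body": {
  "rows": [
    [[0, 0, 0], 2],
    [[0, 0, 0], 4],
    [[0, 0, 0], 6]
  ]
}}

```text
time: 13.65
tool_pos: [461.0, 192.5, 68.4]
tcp_rot: [179.9, -0.1, 78.7]
ft_force: [0.8, 0.9, 3.9]
finger_gap: 40.3
grip_force: 41.9
```

```bash
python3 t.py
```

```text
13.65 [460.96874128 192.54641787  68.37358903] [ 1.79880746e+02 -5.90080851e-02  7.86814038e+01] [0.75454546 0.85724083 3.94555894] [ 0.09367201 -0.26998769  0.12762775] 28.111046030659065 -0.6111847423017025
```

>>> {"method": "step_arm", "body": {
  "rows": [
    [[0, 0, 0.2], 2],
    [[0, 0, 0.3], 4],
    [[0, 0, 0.3], 6],
    [[0, 0, 0.3], 6]
  ]
}}

```text
time: 14.05
tool_pos: [461.0, 192.6, 68.3]
tcp_rot: [179.9, -0.1, 72.7]
ft_force: [1.3, 0.6, 5.6]
finger_gap: 39.7
grip_force: 42.0
```

```bash
python3 t.py
```

```text
14.05 [461.0288476  192.55759329  68.27360813] [ 1.79884035e+02 -7.11452663e-02  7.26979748e+01] [1.34410239 0.59385408 5.61902717] [-0.02757851 -0.02937062  0.08760559] 34.09589722462117 0.7402247563004494
```

>>> {"method": "step_arm", "body": {
  "rows": [
    [[0, 0, 0], 2],
    [[0, 0, 0], 4],
    [[0, 0, 0], 6],
    [[0, 0, 0], 6]
  ]
}}

```text
time: 14.45
tool_pos: [460.9, 192.3, 68.2]
tcp_rot: [179.9, -0.0, 66.8]
ft_force: [0.2, -1.9, 6.6]
finger_gap: 40.1
grip_force: 42.1
```

```bash
python3 t.py
```

```text
14.45 [460.86117191 192.32504467  68.18234346] [ 1.79889127e+02 -3.30132477e-02  6.67735416e+01] [ 0.24166714 -1.85757332  6.58908653] [-0.25905361 -0.03742529  1.05304096] 40.04490048473835 1.6183030977845192
```

Torque jumped to about 1 N·m, so the cap is at its stop. I'll confirm with the groove before backing off.

>>> {"method": "step_arm", "body": {
  "rows": [
    [[0, 0, 0], 0],
    [[0, 0, 0], 0],
    [[0, 0, 0], 0]
  ]
}}

```text
time: 14.75
tool_pos: [460.9, 192.3, 68.2]
tcp_rot: [179.9, -0.0, 66.8]
ft_force: [0.6, -1.1, 7.5]
finger_gap: 40.5
grip_force: 42.1
```

```bash
python3 t.py
python3 - <<'E'
from h import *
c=get_calibration('wrist');im=snapshot('wrist');cv2.imwrite('pics/w5.png',im)
s=r.sense();p=proj(c,[[*s['tool_pos'][:2],s['tool_pos'][2]+21.5]])[0];print(p)
cv2.imwrite('pics/w5c.png',cv2.resize(im[170:360,220:420],None,fx=3,fy=3,interpolation=cv2.INTER_CUBIC))
E
```

```text
14.75 [460.86027653 192.29734806  68.16734936] [ 1.79889166e+02 -3.30847797e-02  6.68383852e+01] [ 0.59736444 -1.14216042  7.48700644] [-0.20255384  0.05271402  1.02777567] 39.976799567789726 0.9930868819355965
[322.13793909 306.96167083]
```

View pics/w5c.png

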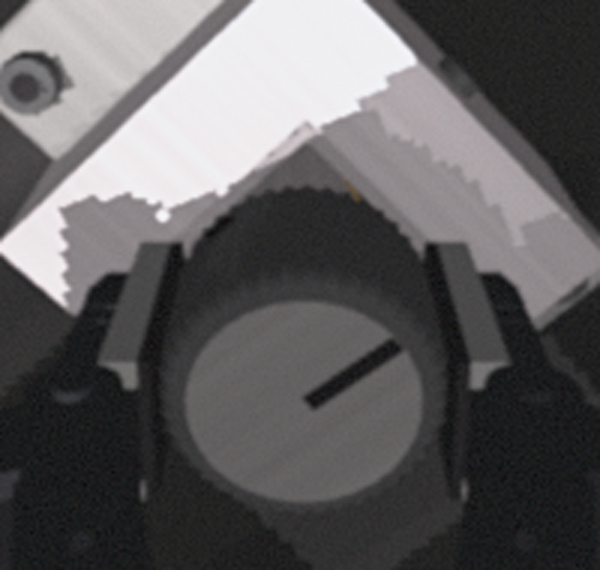

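The regulator is seated in the nest. The groove runs from crop (310,403) to (398,345), and there has been little or no slip in the pads.

Run:
```python
from h import *
c=get_calibration('wrist')
f=lambda a:(np.array(a)+.5)/3-.5+[220,170]
g=cast(c,f([[310,403],[398,345]]),89.5);d=g[1]-g[0];print(np.degrees(np.arctan2(d[1],d[0])),g)
```

```text
14.794553206805546 [[461.69013507 193.37270047  89.5       ]
 [476.26231123 197.22135353  89.5       ]]
```

Groove is at about 15° against a body x of about 20° less pocket play, which confirms the cap is bottomed. Backing off a quarter turn, plus a few degrees for the play.

>>> {"method": "step_arm", "body": {
  "rows": [
    [[0, 0, 0], -4],
    [[0, 0, 0], -12],
    [[0, 0, 0], -20],
    [[0, 0, -0.1], -28],
    [[0, 0, -0.1], -36],
    [[0, 0, -0.2], -44],
    [[0, 0, -0.2], -52],
    [[0, 0, -0.3], -60],
    [[0, 0, -0.3], -68],
    [[0, 0, -0.4], -76],
    [[0, 0, -0.4], -84],
    [[0, 0, -0.4], -90]
  ]
}}

```text
time: 16.0
tool_pos: [460.9, 192.4, 68.6]
tcp_rot: [179.9, 0.1, 157.1]
ft_force: [-0.5, -0.4, 6.2]
finger_gap: 40.1
grip_force: 42.1
```

>>> {"method": "step_arm", "body": {
  "rows": [
    [[0, 0, 0], -3],
    [[0, 0, 0], -3],
    [[0, 0, 0], -3],
    [[0, 0, 0], -3],
    [[0, 0, 0], -3]
  ]
}}

```text
time: 16.5
tool_pos: [460.9, 192.5, 68.7]
tcp_rot: [179.9, 0.1, 159.8]
ft_force: [-0.8, -0.9, 7.6]
finger_gap: 40.0
grip_force: 42.1
```

```bash
python3 t.py
python3 - <<'E'
from h import *
c=get_calibration('wrist');im=snapshot('wrist');cv2.imwrite('pics/w6.png',im)
g=im.min(2)
# groove: dark pixels inside the bright cap-top ellipse
y,x=np.mgrid[0:400,0:640];e=((x-321.2)/36)**2+((y-303.5)/30)**2<1
v=g[e];t=(np.percentile(v,50)+np.percentile(v,1))/2
for n,k in(('w5',cv2.imread('pics/w5.png').min(2)),('w6',g)):
    v=k[e];t=(np.percentile(v,60)+np.percentile(v,1))/2
    m=e&(k<t);P=cast(c,np.c_[x[m],y[m]],89.5)[:,:2];C=cast(c,[[321.2,303.5]],89.5)[0,:2]
    d=P.mean(0)-C;yaw=np.degrees(np.arctan2(d[1],d[0]))
    print(n,m.sum(),'groove yaw in current tool heading',yaw)
E
```

```text
16.5 [460.91166341 192.46626455  68.65337193] [1.79936736e+02 9.86086830e-02 1.59758226e+02] [-0.83521214 -0.91740453  7.58794649] [-0.06871168  0.03431058  0.01001656] -52.96754448808319 0.04935535602271557
w5 180 groove yaw in current tool heading 104.3898861425855
w6 186 groove yaw in current tool heading 102.6594895903818
```

```bash
python3 -c "
from bench import r
print(r.hand_in())"
```

```text
the job is handed in; nothing more can be done
None
```

I handed the job in after about 16.5 s of arm time: the regulator is on the pocket floor and the cap, screwed to its stop and backed off about 85–90°, is still gripped at about 42 N. The judge returned no verdict.

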